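# Reunite a split beech bar in the V-trough

### The arm

A 6-joint arm with a two-finger parallel gripper is mounted at the origin on the work surface. World frame = base frame: x ahead of the robot, y to its left, z up, the work surface at z = 0. Lengths are in mm, angles in rad, forces in N, time in s.
With the tool pointing down it reaches from about 300 to 775 mm from the base axis. Payload 14.6 kg.
Tool frame: the origin (TCP) lies midway between the tips of the shut fingers; the grasp point (between the pads) lies 19 mm behind it (grip_depth is the distance from the TCP to the grasp point, in mm); z points along the fingers, y is the direction in which the jaws open and shut (so a half turn about z gives the same grasp; the last joint's range is limited). The gripper opens to 94 mm and grips with 3 to 60 N. Pads are 16 mm wide; open, the fingers measure 119 mm over their backs; the gripper's body (75 mm by 177 mm) begins 78 mm behind the grasp point.
Start: joints at [1.16, 0.3, 1.521, -0, 1.321, -0.067], TCP at [185.384, 517.805, 205.446] pointing down, gripper open.
Joint ranges: [-3.03, 3.03], [-0.79, 2.21], [0.23, 2.52], [-1.04, 4.18], [0, 3.07], [-2.55, 2.55]. Speed limits (rad/s): [2.22, 2.22, 2.57, 3.14, 3.14, 3.14].

### API

Orientations are given as [roll, pitch, yaw] about the fixed x, y, z axes, in that order (R = Rz(yaw) Ry(pitch) Rx(roll)).
In Python, from cell import read_state, camera, camera_info, sign_off, grip_depth gives the robot as it stands.
- The arm moves only by the tool drive_tool, never from a script. Its argument "motion" is one flat list of numbers, 4 for each row, row after row: the shift along the tool's x, y, z in mm, then the turn about the tool's z in rad. A call has 1 to 8 rows; each row shifts and turns the pose as measured when the row begins, along the tool's axes as they then stand; what a row does not reach is not made up. A row lasts 1/12 s, in which the tool goes at most 41.7 mm and 7.16 degrees, less where a joint would pass 70% of its speed; a pose out of reach is approached as far as the arm can. A call is refused whole if a number of a shift passes 41.7 or a number of a turn 0.125, either way. A call with a gripper value outside its range is refused whole. "jaw" is the closure, from 0 (fully open) to 1 (shut), set as the call begins (left out, the last holds). The fingers move at their own pace and stop on an object; "grip_force" is the grip in N (left out, the last holds). Time passes only in rows, so rows that do not move let the fingers close. It gives the time, the measured TCP pose, the force and the opening at its end, in the units of the state.
- read_state(): the state, without advancing time (a new reading comes with each control period).
- camera(name): name is "scene" or "top" or "wrist"; returns the picture (400x640x3 uint8, red, green, blue); there is no depth.
- camera_info(name): a dict with "fovy" (degrees; the focal length in pixels is half the picture's height over the tangent of half this angle, whatever the lens; pixels are square), "cx", "cy" (the principal point, pixels), "camera_from_world" (4x4, takes a point from world to camera coordinates). Camera axes: x right, y up, looking along -z (the intrinsics and any distortion apply to the point x, -y, -z); pixel columns grow to the right and rows downward; lengths in mm; the calibration is good to about 2 mm. A picture is of the moment at which its call begins: read the wrist's pose just before it. camera_info takes no time and is no camera call; for the wrist camera it gives the pose at the moment of the call.
- sign_off(): hands the job in, once; it reports no verdict.
The state is a dict: "clock": time; "joints": joint angles; "qd": joint speeds; "effort": joint torques, N m; "eef_pos": TCP position; "eef_rot": TCP orientation; "wrist_force": force on the tool from outside, world axes, zero at the start; "moment": the same for the moment, N m; "finger_gap": finger opening in mm.
Only numpy, scipy, OpenCV 4.12 (cv2) and the standard library are available. Lean on these libraries where they do the work, as an engineer would, in place of code of your own. Each camera call takes 0.05 s, during which the arm holds its last target. There are 200 camera calls.

### The job

Reunite the split beech bar in the aluminium V-trough: first tip the half with the tongue over onto its corner so that it drops into the fold, tongue away from the red stop, then tip in the one slotted half that its tongue fits, slot facing the tongue. With a light push of about 10 N along the fold, slide the row up against the red stop until the joint is tight, and let go. Set the pieces in gently, without slamming or ramming them, and leave the other bar piece, the wooden discs and the screwdriver where they are.

Things in the scene. Friction and masses are not known exactly. Their poses are not given: they have to be found in the camera images.
- trough: Fixed V-trough: 90 degree aluminium angle, 300 mm long along y, open upward and at its -y end, on a blue base plate (64 x 330 x 8 mm). Origin: on the table under the fold's middle, z up, x away from the robot at yaw 0 (yaw up to 0.25 either way). Fold 40 mm above the table; walls 4 mm thick rise at 45 degrees to +x and -x, 24 mm along the slope (tops 17 mm above the fold, 34 mm apart).
- stop: Red fixed stop plate across the +y end of the trough: 60 mm wide (x), 8 mm thick (y), from 8 to 90 mm above the table. Origin: at the middle of its bottom edge on the face towards the trough.
- fold_end (a point): Point on the fold line (40 mm above the table) at the stop plate's face; axes as the trough's. The trough runs 300 mm from here to -y. A bar piece lying fully in the fold has the centre of its square section 35 mm above the fold line.
- tongue_half: Loose beech piece, about 150 g, 50 x 50 mm section, long axis y, lying flat. Solid from y -37.5 to +37.5 mm; from its -y face (shoulder) a central tongue sticks out 27 mm to -y, 18 mm wide in x (13 mm over the last 7 mm), about 50 mm high. Origin: underside, centre of the solid length; z up at the start, y within 0.6 rad of world +y.
- tongue_half_mid (a point): Centre of the tongue half's solid block, 25 mm above its origin.
- tongue_butt (a point): Centre of the plain end face of the tongue half (its +y end), which goes against the stop.
- tongue_shoulder (a point): Centre of the shoulder face of the tongue half, at the root of the tongue (y = -37.5 mm).
- wide_slot_half: Loose beech piece, about 150 g, 50 x 50 mm section, long axis y, lying flat, the tongue's mate. Solid from y -35 to +35 mm, then two prongs to +65 mm; between them a full-height slot 21 mm wide (x), 30 mm deep, open to +y. Origin: underside, centre of the solid length; z up at the start, y within 0.6 rad of world +y. Mates only if both halves are tipped to the same side.
- wide_slot_half_mid (a point): Centre of the solid block of the wide-slotted half, 25 mm above its origin.
- slot_mouth (a point): Centre of the slot's mouth, in the plane of the prong ends (y = +65 mm); it meets the shoulder of the tongue half when the joint is tight.
- slot_butt (a point): Centre of the plain end face (y = -35 mm) of the wide-slotted half.
- narrow_slot_half: Bystander: beech bar piece of another bar, like the wide-slotted half but with a slot only 11 mm wide, which the tongue cannot enter. Origin: underside, centre of the solid length. Leave it alone.
- disc_a: Bystander: lower wooden disc of a stack of two, 66 mm across, 28 mm high. Origin: centre of its underside.
- disc_b: Bystander: upper disc of the stack, same size.
- disc_c: Bystander: single wooden disc, same size, to the left of the trough.
- disc_d: Bystander: single wooden disc, same size, to the right of the trough.
- driver: Bystander: screwdriver lying on the table to the right, about 200 mm long. Origin: near its middle, on its underside.

How it is judged:
By the outcome, as a careful person would: the job done as asked, in the order asked, and still so for the second after the job is handed in, with the robot touching nothing.
It also fails if it takes over 72 s, if anything falls off the work surface, if the arm or the gripper's body presses on something with over 40 N, if the wrist force passes 120 N, or if a joint passes its speed limit or range.

## Working session

There is one attempt and no reset: what is moved stays moved. The work goes in short steps, Python scripts to look and compute and a tool call to move; the robot and the scene stay as the last step left them, time stands still between calls to the robot, and variables do not carry over. Pictures are saved under pics/ and viewed, on a budget of 10 in all, crops included, one or two more only if the job needs it, and the job is handed in when it is done.

Besides the shell and the picture viewer there is one more tool, called after ">>>" as name(argument=value, ...) on one line, values as JSON. drive_tool: Moves the arm, as the interface text tells. Its arguments: {"type":"object","properties":{"motion":{"type":"array","items":{"type":"number"}},"jaw":{"type":"number"},"grip_force":{"type":"number"}},"required":["motion"]}

```bash
ls; mkdir -p pics; python3 - <<'E'
from cell import *
import cv2,numpy as np
print(read_state(),grip_depth)
for n in("top","scene"):
    i=camera_info(n);print(n,i)
    cv2.imwrite(f"pics/{n}0.png",cv2.cvtColor(camera(n),cv2.COLOR_RGB2BGR))
E
```

```text
pics
{'clock': 0.0, 'joints': array([ 1.16036698e+00,  3.00477324e-01,  1.52157852e+00,  1.15278568e-05,
        1.32071624e+00, -6.65901300e-02]), 'qd': array([ 0.00087465,  0.00134504,  0.00088062,  0.00012885,  0.00095706,
       -0.00168986]), 'effort': array([ 6.46163589e-04, -5.31802905e+01, -3.52740061e+01,  7.08806422e-02,
        2.44899967e-02, -1.31711677e-04]), 'eef_pos': array([185.29551117, 517.56412499, 204.88400486]), 'eef_rot': array([-3.14041657e+00, -8.96219202e-05,  2.79775052e+00]), 'wrist_force': array([-0.56813156,  0.33822034, -0.08204743]), 'moment': array([ 0.0427661 , -0.04594644, -0.06764665]), 'finger_gap': 93.81042278767829} 18.8
top {'fovy': 51.5967411347283, 'cx': 316.61164944456436, 'cy': 200.54520197911586, 'camera_from_world': array([[ 1.58718418e-02, -9.99855903e-01,  6.02138059e-03,
        -1.89126365e+01],
       [ 9.98509369e-01,  1.61644190e-02,  5.21320668e-02,
        -5.54382478e+02],
       [-5.22218868e-02,  5.18497301e-03,  9.98622046e-01,
        -1.16622794e+03],
       [ 0.00000000e+00,  0.00000000e+00,  0.00000000e+00,
         1.00000000e+00]])}
scene {'fovy': 43.22297894888014, 'cx': 321.40321236643894, 'cy': 198.0059537854111, 'camera_from_world': array([[ 5.82732839e-01,  8.12447226e-01,  1.87601589e-02,
        -2.97587316e+02],
       [-6.02856204e-01,  4.16691502e-01,  6.80391497e-01,
         2.95200683e+02],
       [ 5.44964985e-01, -4.07796147e-01,  7.32608673e-01,
        -1.59745094e+03],
       [ 0.00000000e+00,  0.00000000e+00,  0.00000000e+00,
         1.00000000e+00]])}
```

View pics/top0.png

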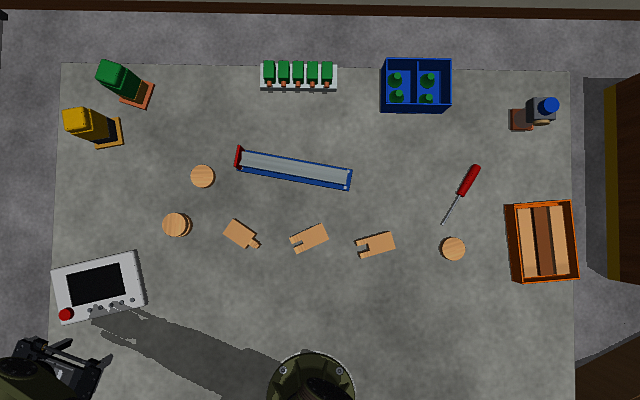

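View pics/scene0.png

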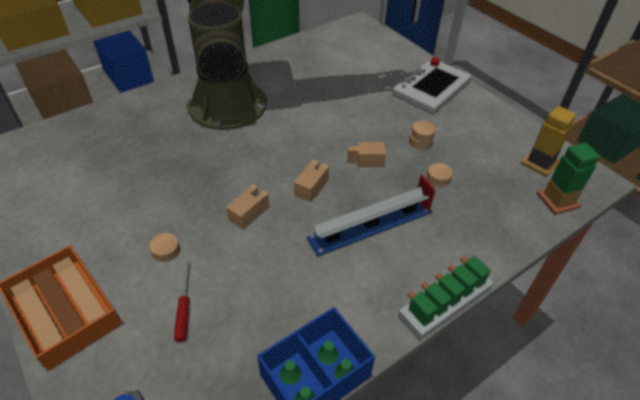

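The top view shows the tongue half at about (243,235) and slotted halves at about (310,238) and (376,244). The trough runs from (238,157) to (352,180), with the red stop at its left end. Next I'll enlarge the view and take rough poses.

```bash
cat > h.py <<'E'
from cell import *
import cv2,numpy as np
def save(n,f,crop=None,k=1):
    im=cv2.cvtColor(camera(n),cv2.COLOR_RGB2BGR)
    cv2.imwrite("pics/"+f+"_raw.png",im)
    if crop: im=im[crop[1]:crop[3],crop[0]:crop[2]]
    if k!=1: im=cv2.resize(im,None,fx=k,fy=k,interpolation=cv2.INTER_CUBIC)
    cv2.imwrite("pics/"+f+".png",im); return im
def unproj(info,px,z,):
    f=200/np.tan(np.radians(info["fovy"]/2)); T=np.linalg.inv(info["camera_from_world"])
    p=np.atleast_2d(px).astype(float)
    d=np.c_[(p[:,0]-info["cx"])/f,-(p[:,1]-info["cy"])/f,-np.ones(len(p))]@T[:3,:3].T
    o=T[:3,3]; return o+d*((np.asarray(z)-o[2])/d[:,2])[:,None]
def tool(dw,st=None):
    "world shift -> tool shift"
    from scipy.spatial.transform import Rotation as R
    st=st or read_state(); return R.from_euler("xyz",st["eef_rot"]).inv().apply(dw)
E
python3 - <<'E'
from h import *
im=cv2.imread("pics/top0.png"); i=camera_info("top")
print({k:camera_info("wrist")[k] for k in("fovy","cx","cy")})
cv2.imwrite("pics/topc.png",cv2.resize(im[130:270,210:420],None,fx=3.8,fy=3.8,interpolation=cv2.INTER_CUBIC))
hsv=cv2.cvtColor(im,cv2.COLOR_BGR2HSV)
m=cv2.inRange(hsv,(5,60,120),(25,200,255)); m[:,:150]=0;m[:130]=0;m[270:]=0;m[:,480:]=0
for c in cv2.findContours(m,0,2)[0]:
    if cv2.contourArea(c)>100:
        r=cv2.minAreaRect(c); b=cv2.boxPoints(r); w=unproj(i,b,[50]*4)
        print(r,w[:,:2].mean(0).round(1),w[:,:2].round(0).tolist())
print(unproj(i,[[238,147],[352,170],[349,190],[236,168]],[8]*4).round(0).tolist())
E
```

```text
{'fovy': 71.80962109358308, 'cx': 317.45022418018175, 'cy': 199.716032251397}
((453.4000549316406, 248.70001220703125), (22.807889938354492, 22.360679626464844), 26.56505012512207) [ 426. -389.] [[412.0, -347.0], [467.0, -375.0], [440.0, -431.0], [385.0, -403.0]]
((375.6698303222656, 244.5943145751953), (18.268951416015625, 36.12582778930664), 74.05460357666016) [ 433.9 -174.5] [[444.0, -120.0], [472.0, -215.0], [424.0, -229.0], [396.0, -134.0]]
((308.80413818359375, 238.3092803955078), (18.479299545288086, 36.75553512573242), 66.03750610351562) [448.3  10. ] [[450.0, 67.0], [493.0, -25.0], [446.0, -47.0], [404.0, 45.0]]
((242.12066650390625, 236.0517120361328), (36.92737579345703, 18.38643455505371), 34.508522033691406) [451.6 193.7] [[459.0, 250.0], [501.0, 222.0], [445.0, 137.0], [403.0, 165.0]]
((175.5, 224.5), (23.0, 27.0), 90.0) [480.5 377.7] [[511.0, 416.0], [513.0, 342.0], [449.0, 340.0], [448.0, 414.0]]
((201.30001831054688, 175.60000610351562), (22.45216941833496, 22.452171325683594), 18.43494987487793) [616.9 310.9] [[596.0, 350.0], [656.0, 332.0], [637.0, 272.0], [578.0, 290.0]]
[[706.0, 219.0, 8.0], [645.0, -111.0, 8.0], [587.0, -103.0, 8.0], [645.0, 223.0, 8.0]]
```

View pics/topc.png

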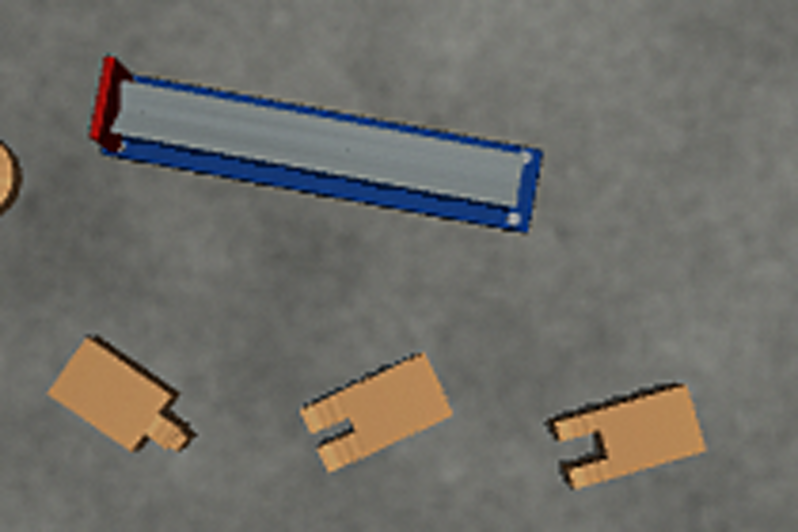

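The middle piece has the narrow slot. The right one, around (435,-175), has the wide slot and is the mate. I'll hover over the tongue half.

```bash
cat >> h.py <<'E'
def plan(goal,yang,n,grp=8):
    "rows to goal TCP position and world angle yang of tool y, n rows"
    st=read_state(); R0=st["eef_rot"][2]; a=R0-np.pi/2
    dw=(np.array(goal)-st["eef_pos"])/n; t=-((yang-a+np.pi)%(2*np.pi)-np.pi)/n; out=[]
    for k in range(n):
        b=a-t*k
        out.append([round(float(v),1) for v in(-dw[0]*np.sin(b)+dw[1]*np.cos(b),dw[0]*np.cos(b)+dw[1]*np.sin(b),-dw[2])]+[round(t,3)])
    for g in range(0,n,grp): print(str(sum(out[g:g+grp],[])).replace(" ",""))
E
python3 -c "
from h import *
plan([459,205,205],-0.583,16)"
```

```text
[-22.7,-12.6,-0.0,np.float64(0.113),-24.0,-10.0,-0.0,np.float64(0.113),-24.9,-7.2,-0.0,np.float64(0.113),-25.6,-4.4,-0.0,np.float64(0.113),-25.9,-1.4,-0.0,np.float64(0.113),-25.9,1.5,-0.0,np.float64(0.113),-25.6,4.4,-0.0,np.float64(0.113),-24.9,7.3,-0.0,np.float64(0.113)]
[-23.9,10.0,-0.0,np.float64(0.113),-22.7,12.7,-0.0,np.float64(0.113),-21.1,15.2,-0.0,np.float64(0.113),-19.2,17.4,-0.0,np.float64(0.113),-17.1,19.5,-0.0,np.float64(0.113),-14.8,21.3,-0.0,np.float64(0.113),-12.3,22.9,-0.0,np.float64(0.113),-9.7,24.1,-0.0,np.float64(0.113)]
```

>>> drive_tool(motion=[-23,-13,0,0.113,-24,-10,0,0.113,-25,-7,0,0.113,-26,-4,0,0.113,-26,-1,0,0.113,-26,2,0,0.113,-26,4,0,0.113,-25,7,0,0.113])

```text
clock: 0.77
eef_pos: [323.2, 354.2, 202.1]
eef_rot: [-3.136, 0.004, 1.863]
wrist_force: [0.8, 0.3, -0.0]
finger_gap: 93.9
```

>>> drive_tool(motion=[-24,10,0,0.113,-23,13,0,0.113,-21,15,0,0.113,-19,17,0,0.113,-17,20,0,0.113,-15,21,0,0.113,-12,23,0,0.113,-10,24,0,0.113])

```text
clock: 1.43
eef_pos: [456.3, 181.4, 200.8]
eef_rot: [-3.14, 0.01, 0.912]
wrist_force: [0.0, 1.0, 0.2]
finger_gap: 94.1
```

```bash
sed -i 's/\[round(t,3)\]/[round(float(t),3)]/' h.py; python3 - <<'E'
from h import *
s=read_state(); print(s["clock"],s["eef_pos"],s["eef_rot"],s["joints"]); i=camera_info("wrist"); T=np.linalg.inv(i["camera_from_world"]); print(T)
save("wrist","w1")
E
```

```text
1.4333 [456.34619431 181.4432311  200.81906245] [-3.14010674  0.00958204  0.91234074] [ 0.30618073  0.17796684  1.6830762  -0.00441144  1.28927374  0.96588751]
[[ 7.91239925e-01  5.93752899e-01  1.46276714e-01  4.97885008e+02]
 [-6.11504190e-01  7.68821159e-01  1.87020455e-01  2.33665138e+02]
 [-1.41669541e-03 -2.37426874e-01  9.71404381e-01  3.80111969e+02]
 [ 0.00000000e+00  0.00000000e+00  0.00000000e+00  1.00000000e+00]]
```

View pics/w1.png

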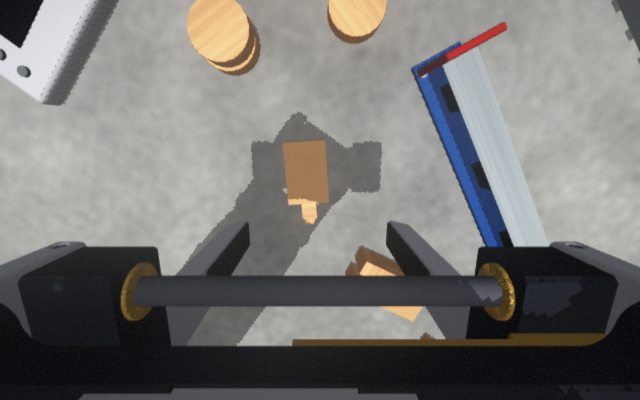

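The block's top face is at about (283,142), (325,140), (328,203), (288,204). The trough is at the right, with its stop between (417,75) and (505,25). I'll refine these with a contour fit.

```bash
python3 - <<'E'
from h import *
i=camera_info("wrist"); im=cv2.imread("pics/w1_raw.png"); hsv=cv2.cvtColor(im,cv2.COLOR_BGR2HSV)
print({k:v for k,v in i.items() if k not in("camera_from_world",)})
m=cv2.inRange(hsv,(5,90,100),(20,255,190)); m[:120]=0;m[230:]=0;m[:,:270]=0;m[:,345:]=0
c=max(cv2.findContours(m,0,2)[0],key=cv2.contourArea); r=cv2.minAreaRect(c); b=cv2.boxPoints(r); print(r)
w=unproj(i,b,[50]*4); print(w.round(1).tolist(), w.mean(0))
# trough wall-top edges: bright grey strip per row
g=hsv; m=((hsv[...,1]<40)&(hsv[...,2]>150)).astype(np.uint8); 
for v in range(80,240,20):
    xs=np.where(m[v,430:570])[0]+430
    if len(xs): print(v,xs.min(),xs.max(),unproj(i,[[xs.min(),v],[xs.max(),v]],[57,57]).round(1)[:,:2].tolist())
E
```

```text
{'fovy': 71.80962109358308, 'cx': 317.45022418018175, 'cy': 199.716032251397}
((305.8526916503906, 175.0109100341797), (69.29164123535156, 42.03299331665039), 85.76361083984375)
[[461.0, 247.2, 50.0], [501.7, 219.6, 50.0], [455.1, 149.8, 50.0], [411.8, 178.9, 50.0]] [457.41164888 198.86208976  50.        ]
80 449 569 [[646.6, 185.0], [749.0, 104.0]]
100 457 569 [[642.6, 161.9], [739.7, 85.1]]
120 430 569 [[607.6, 162.5], [730.1, 65.6]]
140 430 569 [[595.7, 143.9], [720.3, 45.4]]
160 430 569 [[583.3, 124.7], [710.0, 24.5]]
180 430 569 [[570.5, 104.8], [699.4, 2.9]]
200 432 569 [[559.1, 82.8], [688.5, -19.5]]
220 430 569 [[543.5, 62.9], [677.1, -42.6]]
```

```bash
python3 -c "
from h import *
plan([460,203,100],-0.588,5)"
```

```text
[4.0,-2.8,20.2,-0.016,4.1,-2.7,20.2,-0.016,4.1,-2.6,20.2,-0.016,4.2,-2.6,20.2,-0.016,4.2,-2.5,20.2,-0.016]
```

>>> drive_tool(motion=[4,-2.8,20,-0.016,4,-2.7,20,-0.016,4,-2.6,20,-0.016,4,-2.6,20,-0.016,4,-2.5,20,-0.016,0,0,0,0])

```text
clock: 1.98
eef_pos: [460.7, 199.4, 96.3]
eef_rot: [-3.141, 0.01, 0.976]
wrist_force: [-0.8, -0.1, -0.9]
finger_gap: 94.0
```

```bash
python3 -c "
from h import *
plan([460,203,12],-0.588,6)"
```

```text
[0.4,-0.4,14.1,-0.001,0.4,-0.4,14.1,-0.001,0.4,-0.4,14.1,-0.001,0.4,-0.4,14.1,-0.001,0.4,-0.4,14.1,-0.001,0.4,-0.4,14.1,-0.001]
```

>>> drive_tool(motion=[0.5,-0.4,14,0,0.5,-0.4,14,0,0.5,-0.4,14,0,0.5,-0.4,14,0,0.5,-0.4,14,0,0.5,-0.4,10,0,0,0,2,0])

```text
clock: 2.57
eef_pos: [461.6, 202.8, 16.1]
eef_rot: [3.14, 0.008, 0.974]
wrist_force: [-0.3, -0.5, -0.9]
finger_gap: 93.6
```

>>> drive_tool(motion=[0,0,0,0,0,0,0,0,0,0,0,0,0,0,0,0,0,0,0,0,0,0,0,0], jaw=1, grip_force=25)

```text
clock: 3.07
eef_pos: [463.2, 203.2, 19.5]
eef_rot: [3.138, 0.005, 0.974]
wrist_force: [-0.7, 0.1, -0.2]
finger_gap: 57.6
```

>>> drive_tool(motion=[0,0,3,0,0,0,3,0,0,0,0,0,0,0,0,0])

```text
clock: 3.4
eef_pos: [464.1, 204.1, 16.1]
eef_rot: [3.137, 0.001, 0.974]
wrist_force: [0.4, 0.3, -1.7]
finger_gap: 49.7
```

>>> drive_tool(motion=[0,0,0,0,0,0,-10,0,0,0,-20,0,0,0,-30,0,0,0,-30,0,0,0,0,0])

```text
clock: 3.9
eef_pos: [462.3, 203.7, 109.1]
eef_rot: [3.141, 0.007, 0.974]
wrist_force: [0.7, -0.4, -0.7]
finger_gap: 49.8
```

```bash
python3 - <<'E'
from h import *
s=read_state(); print(s["eef_pos"],s["wrist_force"],s["finger_gap"])
save("wrist","w2")
E
```

```text
[462.26846121 203.66673367 109.1112767 ] [ 0.72331171 -0.41905515 -0.66158309] 49.83059366507757
```

View pics/w2.png

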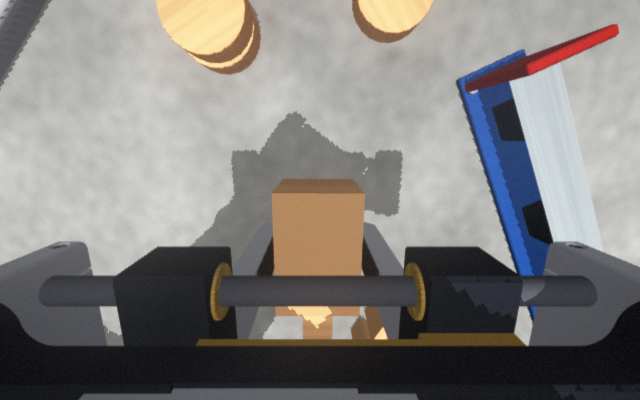

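The block is held at z 109 and the trough is in view at the right. I'll hover over the trough to measure it.

```bash
python3 -c "
from h import *
plan([640,30,200],-0.18,12)"
```

```text
[-3.6,20.4,-7.8,-0.035,-4.3,20.3,-7.8,-0.035,-5.0,20.1,-7.8,-0.035,-5.7,19.9,-7.8,-0.035,-6.4,19.7,-7.8,-0.035,-7.1,19.5,-7.8,-0.035,-7.7,19.2,-7.8,-0.035,-8.4,19.0,-7.8,-0.035]
[-9.0,18.7,-7.8,-0.035,-9.7,18.3,-7.8,-0.035,-10.3,18.0,-7.8,-0.035,-10.9,17.6,-7.8,-0.035]
```

>>> drive_tool(motion=[-4,20,-16,-0.035,-4,20,-16,-0.035,-5,20,-16,-0.035,-6,20,-10,-0.035,-6,20,-10,-0.035,-7,20,-7,-0.035,-8,19,-7,-0.035,-8,19,-6,-0.035])

```text
clock: 4.62
eef_pos: [581.0, 85.6, 191.1]
eef_rot: [-3.128, 0.014, 1.27]
wrist_force: [-0.5, 0.2, -1.2]
finger_gap: 49.7
```

>>> drive_tool(motion=[-9,19,-6,-0.035,-10,18,-3,-0.035,-10,18,0,-0.035,-11,18,0,-0.035,0,0,0,0,0,0,0,0])

```text
clock: 5.12
eef_pos: [645.3, 22.5, 193.1]
eef_rot: [-3.117, 0.014, 1.416]
wrist_force: [-1.3, 0.0, -1.1]
finger_gap: 50.0
```

```bash
python3 - <<'E'
from h import *
s=read_state(); print(s["eef_pos"],s["eef_rot"],s["finger_gap"]); i=camera_info("wrist"); np.save("w3.npy",i["camera_from_world"])
save("wrist","w3")
E
```

```text
[645.25807576  22.46645568 193.14901428] [-3.1173081   0.01401698  1.41606108] 49.98208700061159
```

View pics/w3.png

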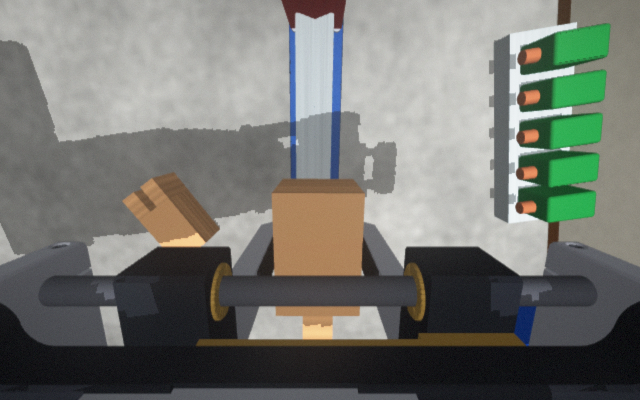

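The trough is centred under the block. Its blue plate edges are at columns 290 and 341, and the stop is at the top, at row 27 or so. Now I'll measure it.

```bash
python3 - <<'E'
from h import *
i=camera_info("wrist"); i["camera_from_world"]=np.load("w3.npy")
im=cv2.imread("pics/w3_raw.png"); hsv=cv2.cvtColor(im,cv2.COLOR_BGR2HSV)
bl=((abs(hsv[...,0].astype(int)-108)<12)&(hsv[...,1]>120))
al=((hsv[...,1]<70)&(hsv[...,2]>90))
L=[]
for v in range(40,172,12):
    b=np.where(bl[v,270:360])[0]+270
    a=[x for x in range(b.min(),b.max()) if not bl[v,x]]
    L.append([v,b.min()-.5,b.max()+.5,a[0]-.5,a[-1]+.5])
L=np.array(L); print(L.tolist())
fits=[]
for col,z in((1,8),(2,8),(3,57),(4,57)):
    w=unproj(i,L[:,[col,0]],[z]*len(L)); p=np.polyfit(w[:,1],w[:,0],1); fits.append(p); print(col,z,p, np.abs(w[:,0]-np.polyval(p,w[:,1])).max())
for v in range(0,40,3): print(v, im[v,316].tolist(), im[v,293].tolist(), unproj(i,[[316,v]],[40])[0,:2].round(1))
f=np.array(fits)
for y in(0,100,200): print(y,[np.polyval(p,y).round(1) for p in f], (np.polyval(f[0],y)+np.polyval(f[1],y))/2,(np.polyval(f[2],y)+np.polyval(f[3],y))/2)
# block top face columns check
print(unproj(i,[[273,195],[364,195]],[s:=193-16+50]*2).round(1))
E
```

```text
[[40.0, 289.5, 341.5, 294.5, 333.5], [52.0, 289.5, 341.5, 294.5, 333.5], [64.0, 289.5, 341.5, 294.5, 332.5], [76.0, 289.5, 340.5, 294.5, 332.5], [88.0, 289.5, 340.5, 294.5, 332.5], [100.0, 289.5, 339.5, 294.5, 332.5], [112.0, 289.5, 339.5, 294.5, 331.5], [124.0, 290.5, 338.5, 294.5, 332.5], [136.0, 290.5, 338.5, 295.5, 331.5], [148.0, 290.5, 338.5, 294.5, 331.5], [160.0, 290.5, 337.5, 295.5, 330.5]]
1 8 [1.68865554e-01 6.00803802e+02] 0.6329683706640026
2 8 [1.73600325e-01 6.63357762e+02] 0.5766639369243194
3 57 [1.69456077e-01 6.12009490e+02] 0.670329525645684
4 57 [1.64783645e-01 6.53678440e+02] 0.8516707754223489
0 [38, 41, 79] [42, 45, 82] [671.2 221.5]
3 [41, 41, 82] [42, 42, 82] [670.7 218.8]
6 [39, 37, 78] [45, 47, 83] [670.3 216. ]
9 [43, 43, 85] [44, 45, 82] [669.9 213.3]
12 [47, 45, 86] [47, 47, 85] [669.5 210.5]
15 [43, 43, 82] [47, 46, 86] [669.  207.7]
18 [121, 117, 138] [46, 47, 82] [668.6 205. ]
21 [206, 202, 194] [53, 53, 91] [668.1 202.2]
24 [206, 201, 193] [41, 46, 79] [667.7 199.3]
27 [203, 200, 192] [68, 65, 96] [667.3 196.5]
30 [204, 203, 193] [195, 183, 178] [666.8 193.7]
33 [207, 203, 195] [178, 104, 64] [666.4 190.8]
36 [209, 206, 197] [182, 105, 66] [665.9 188. ]
39 [212, 205, 198] [178, 100, 63] [665.5 185.1]
0 [np.float64(600.8), np.float64(663.4), np.float64(612.0), np.float64(653.7)] 632.0807821374935 632.8439649566002
100 [np.float64(617.7), np.float64(680.7), np.float64(629.0), np.float64(670.2)] 649.2040761064814 649.5559510094793
200 [np.float64(634.6), np.float64(698.1), np.float64(645.9), np.float64(686.6)] 666.3273700754689 666.2679370623581
[[627.7  59.2 227. ]
 [676.2  51.9 227. ]]
```

```bash
python3 -c "
from h import *
plan([669.7,148.3,100],-0.168,8)"
```

```text
[16.0,0.6,11.6,0.002,16.0,0.6,11.6,0.002,16.0,0.6,11.6,0.002,16.0,0.5,11.6,0.002,16.0,0.5,11.6,0.002,16.0,0.5,11.6,0.002,16.0,0.5,11.6,0.002,16.0,0.4,11.6,0.002]
```

>>> drive_tool(motion=[16,0.5,11,0.002,16,0.5,11,0.002,16,0.5,11,0.002,16,0.5,11,0.002,16,0.5,11,0.002,16,0.5,11,0.002,16,0.5,11,0.002,14,0,10,0])

```text
clock: 5.83
eef_pos: [663.0, 152.5, 100.2]
eef_rot: [-3.116, 0.015, 1.397]
wrist_force: [-0.1, -0.3, -0.9]
finger_gap: 49.7
```

>>> drive_tool(motion=[0,0,0,0,0,0,0,0])

```text
clock: 6.0
eef_pos: [661.0, 155.9, 97.0]
eef_rot: [-3.112, 0.017, 1.401]
wrist_force: [0.6, -0.1, -0.9]
finger_gap: 49.5
```

```bash
python3 -c "
from h import *
s=read_state();print(s['eef_pos'],s['eef_rot'])
plan([669.7,148.3,78],-0.168,4)"
```

```text
[661.00598764 155.93280519  97.02288846] [-3.11169463  0.01672592  1.40100309]
[-1.5,2.5,4.8,-0.0,-1.5,2.5,4.8,-0.0,-1.5,2.5,4.8,-0.0,-1.5,2.5,4.8,-0.0]
```

>>> drive_tool(motion=[-1.5,2.4,5,0,-1.5,2.4,5,0,-1.5,2.4,5,0,-1.5,2.4,4,0,0,0,0,0])

```text
clock: 6.42
eef_pos: [670.0, 145.0, 78.0]
eef_rot: [-3.114, 0.016, 1.399]
wrist_force: [-0.5, -0.5, -1.4]
finger_gap: 49.8
```

```bash
cat >> h.py <<'E'
E0=np.array([667.2,205.5]); Y=np.array([.167,.986]); X=np.array([.986,-.167])
def rel():
    s=read_state(); d=s["eef_pos"][:2]-E0
    print("perp %.1f along %.1f z %.1f yaw %.3f f %s gap %.1f t %.1f"%(d@X,d@Y,s["eef_pos"][2],s["eef_rot"][2]-np.pi/2,s["wrist_force"].round(1),s["finger_gap"],s["clock"]),s["eef_rot"].round(3))
E
python3 -c "
from h import *
rel()
plan([668.7,148.5,74],-0.168,4)"
```

```text
perp 12.8 along -59.2 z 78.0 yaw -0.172 f [-0.5 -0.5 -1.4] gap 49.8 t 6.4 [-3.114  0.016  1.399]
[0.8,-0.5,1.0,-0.001,0.8,-0.5,1.0,-0.001,0.8,-0.5,1.0,-0.001,0.8,-0.5,1.0,-0.001]
```

>>> drive_tool(motion=[0,-0.6,1,0,0,-0.6,1,0,0,-0.6,1,0,0,0,1,0,0,0,1,0])

```text
clock: 6.83
eef_pos: [668.3, 144.1, 73.2]
eef_rot: [-3.115, 0.016, 1.397]
wrist_force: [0.2, -0.1, -0.9]
finger_gap: 49.7
```

```bash
python3 -c "
from h import *
rel()"
```

```text
perp 11.4 along -60.4 z 73.2 yaw -0.174 f [ 0.2 -0.1 -0.9] gap 49.7 t 6.8 [-3.115  0.016  1.397]
```

>>> drive_tool(motion=[0,0,1,0,0,0,1,0])

```text
clock: 7.0
eef_pos: [668.5, 144.1, 72.5]
eef_rot: [-3.116, 0.016, 1.397]
wrist_force: [-5.4, -1.5, 10.3]
finger_gap: 49.9
```

>>> drive_tool(motion=[0,0,1,0,0,0,1,0])

```text
clock: 7.17
eef_pos: [668.5, 144.1, 72.6]
eef_rot: [-3.117, 0.016, 1.398]
wrist_force: [-4.4, -1.4, 7.2]
finger_gap: 49.7
```

Contact. Opening slowly so the block tips between the pads.

>>> drive_tool(motion=[0,0,0,0,0,0,0,0,0,0,0,0], jaw=0.42, grip_force=5)

```text
clock: 7.42
eef_pos: [668.7, 144.4, 73.4]
eef_rot: [-3.118, 0.015, 1.398]
wrist_force: [0.3, -0.1, 0.4]
finger_gap: 54.7
```

>>> drive_tool(motion=[0,0,0,0,0,0,0,0,0,0,0,0], jaw=0.34)

```text
clock: 7.67
eef_pos: [668.7, 144.6, 73.1]
eef_rot: [-3.118, 0.015, 1.398]
wrist_force: [-1.0, -0.4, 0.2]
finger_gap: 61.9
```

>>> drive_tool(motion=[0,0,0,0,0,0,0,0,0,0,0,0], jaw=0.26)

```text
clock: 7.92
eef_pos: [668.7, 144.6, 73.0]
eef_rot: [-3.118, 0.015, 1.398]
wrist_force: [0.6, -0.4, -1.7]
finger_gap: 69.7
```

>>> drive_tool(motion=[0,0,0,0,0,0,0,0,0,0,0,0], jaw=0.18)

```text
clock: 8.17
eef_pos: [668.8, 144.6, 72.9]
eef_rot: [-3.118, 0.015, 1.398]
wrist_force: [0.2, 0.0, -0.4]
finger_gap: 77.1
```

```bash
python3 -c "
from h import *
rel()
save('wrist','w4')"
```

```text
perp 11.7 along -59.8 z 72.9 yaw -0.173 f [ 0.2  0.  -0.4] gap 77.1 t 8.2 [-3.118  0.015  1.398]
```

View pics/w4.png

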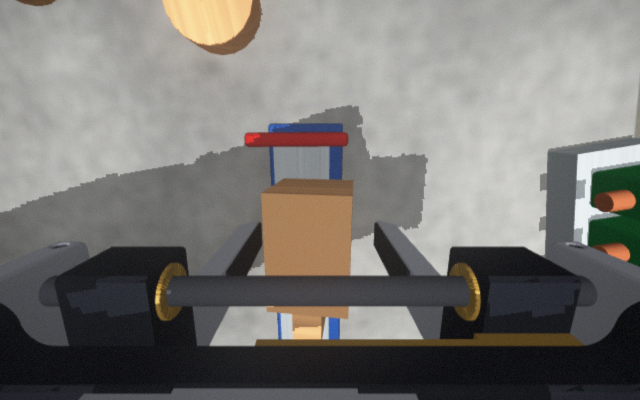

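The block has tipped a little and leans on the left wall. The stop is at row 139. I'll open fully, rise, and nudge its upper right side toward -x with the right finger.

>>> drive_tool(motion=[0,0,-8,0,0,0,-8,0,0,0,0,0], jaw=0)

```text
clock: 8.47
eef_pos: [669.2, 144.8, 90.4]
eef_rot: [-3.118, 0.016, 1.398]
wrist_force: [-0.0, -0.1, 0.3]
finger_gap: 92.5
```

>>> drive_tool(motion=[0,-5,0,0,0,-5,0,0,0,-4,0,0,0,-3,0,0,0,-3,0,0])

```text
clock: 8.88
eef_pos: [647.8, 148.5, 91.7]
eef_rot: [-3.119, 0.015, 1.398]
wrist_force: [0.0, -0.9, -0.8]
finger_gap: 94.2
```

>>> drive_tool(motion=[0,-3,0,0,0,-3,0,0,0,-3,0,0,0,-3,0,0])

```text
clock: 9.22
eef_pos: [638.6, 150.7, 95.3]
eef_rot: [-3.131, 0.012, 1.398]
wrist_force: [5.8, -2.5, 6.3]
finger_gap: 93.9
```

```bash
python3 -c "
from h import *
rel()"
```

```text
perp -19.0 along -58.8 z 95.3 yaw -0.173 f [ 5.8 -2.5  6.3] gap 93.9 t 9.2 [-3.131  0.012  1.398]
```

>>> drive_tool(motion=[0,-2,0.5,0,0,-2,0.5,0,0,-2,0.5,0])

```text
clock: 9.47
eef_pos: [635.7, 151.3, 97.6]
eef_rot: [3.141, 0.01, 1.397]
wrist_force: [5.6, -1.9, 6.8]
finger_gap: 94.0
```

```bash
python3 -c "
from h import *
rel()
save('wrist','w5')"
```

```text
perp -22.0 along -58.8 z 97.6 yaw -0.173 f [ 5.6 -1.9  6.8] gap 94.0 t 9.5 [3.141 0.01  1.397]
```

View pics/w5.png

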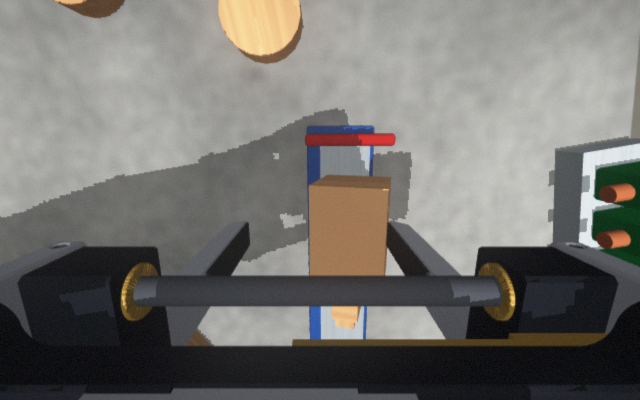

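The butt face shows the block tilted about 11°. Its lower left corner is on the left wall, inside the trough, and the sideways push works against friction. Pressing down on its upper left edge should be better, so I'll use the left fingertip.

>>> drive_tool(motion=[0,4,-12,0,0,5,-12,0,0,12,-6,0,0,12,0,0,0,12,0,0,0,6,0,0,0,0,0,0])

```text
clock: 10.1
eef_pos: [686.0, 143.1, 132.0]
eef_rot: [-3.137, 0.011, 1.398]
wrist_force: [-0.0, -0.8, 0.4]
finger_gap: 94.0
```

```bash
python3 -c "
from h import *
rel()"
```

```text
perp 29.0 along -58.4 z 132.0 yaw -0.172 f [-0.  -0.8  0.4] gap 94.0 t 10.1 [-3.137  0.011  1.398]
```

>>> drive_tool(motion=[0,0,10,0,0,0,10,0,0,0,5,0,0,0,3,0])

```text
clock: 10.43
eef_pos: [684.2, 143.2, 101.1]
eef_rot: [-3.135, 0.011, 1.399]
wrist_force: [-0.0, -0.4, 0.9]
finger_gap: 93.9
```

>>> drive_tool(motion=[0,0,2,0,0,0,2,0,0,0,1.5,0])

```text
clock: 10.68
eef_pos: [682.9, 143.4, 93.6]
eef_rot: [-3.132, 0.012, 1.399]
wrist_force: [-0.4, -0.1, 0.3]
finger_gap: 94.1
```

>>> drive_tool(motion=[0,0,2,0,0,0,2,0,0,0,1.5,0])

```text
clock: 10.93
eef_pos: [683.0, 143.4, 88.1]
eef_rot: [-3.133, 0.011, 1.399]
wrist_force: [-0.6, 1.2, -0.1]
finger_gap: 94.1
```

```bash
python3 -c "
from h import *
rel()
save('wrist','w6')"
```

```text
perp 25.9 along -58.6 z 88.1 yaw -0.172 f [-0.6  1.2 -0.1] gap 94.1 t 10.9 [-3.133  0.011  1.399]
```

View pics/w6.png

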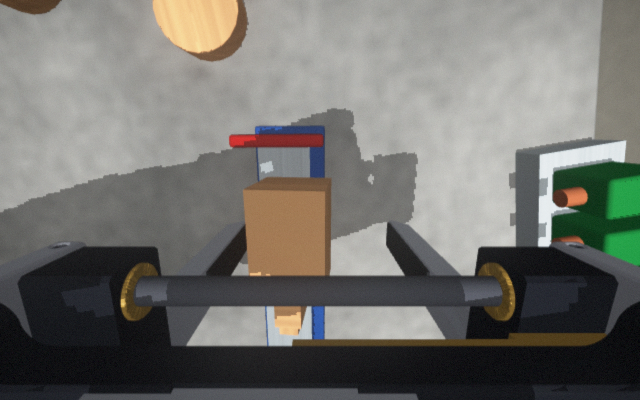

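The block now lies almost flat again on both wall tops, with its centre only about 8 mm off the fold, so the sideways nudge slid it. I'll regrip it, set it down further out at about 14 mm, and then press its left edge down.

>>> drive_tool(motion=[0,-6,3,0,0,-6,4,0,0,-6,4,0,0,0,3,0])

```text
clock: 11.32
eef_pos: [663.5, 146.7, 73.4]
eef_rot: [-3.134, 0.011, 1.399]
wrist_force: [-0.2, -0.1, 0.1]
finger_gap: 94.0
```

>>> drive_tool(motion=[0,0,0,0,0,0,0,0,0,0,0,0,0,0,0,0,0,0,0,0,0,0,0,0,0,0,0,0,0,0,0,0], jaw=1, grip_force=20)

```text
clock: 11.98
eef_pos: [664.4, 146.5, 74.0]
eef_rot: [-3.137, 0.01, 1.399]
wrist_force: [0.2, -1.0, -1.3]
finger_gap: 53.2
```

```bash
python3 -c "
from h import *
rel()"
```

```text
perp 7.1 along -58.6 z 74.0 yaw -0.172 f [ 0.2 -1.  -1.3] gap 53.2 t 12.0 [-3.137  0.01   1.399]
```

>>> drive_tool(motion=[0,0,0,0,0,0,0,0,0,0,0,0])

```text
clock: 12.23
eef_pos: [664.3, 146.6, 73.8]
eef_rot: [-3.136, 0.01, 1.399]
wrist_force: [1.1, 0.7, 0.4]
finger_gap: 53.0
```

>>> drive_tool(motion=[0,0,-4,0,0,1.5,-4,0,0,2,0,0,0,2,0,0,0,0,0,0])

```text
clock: 12.65
eef_pos: [669.8, 145.7, 82.3]
eef_rot: [-3.135, 0.011, 1.399]
wrist_force: [-0.2, -0.6, -0.6]
finger_gap: 52.8
```

```bash
python3 -c "
from h import *
rel()"
```

```text
perp 12.5 along -58.6 z 82.3 yaw -0.172 f [-0.2 -0.6 -0.6] gap 52.8 t 12.7 [-3.135  0.011  1.399]
```

>>> drive_tool(motion=[0,1,2,0,0,1,2,0,0,0,2,0,0,0,1,0])

```text
clock: 12.98
eef_pos: [671.8, 145.1, 74.2]
eef_rot: [-3.134, 0.011, 1.399]
wrist_force: [0.1, 1.7, 0.9]
finger_gap: 53.3
```

>>> drive_tool(motion=[0,0,1,0,0,0,1,0])

```text
clock: 13.15
eef_pos: [672.1, 145.3, 73.9]
eef_rot: [-3.135, 0.01, 1.399]
wrist_force: [-6.2, -1.2, 10.7]
finger_gap: 53.0
```

```bash
python3 -c "
from h import *
rel();save('wrist','w7')"
```

```text
perp 14.9 along -58.6 z 73.9 yaw -0.172 f [-6.2 -1.2 10.7] gap 53.0 t 13.2 [-3.135  0.01   1.399]
```

View pics/w7.png

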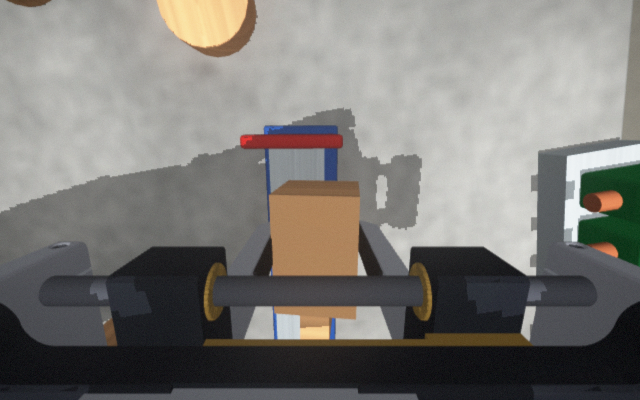

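The block is held tilted about 5° towards -x, with its bottom centre about 15 mm out. I'll come in 1 mm and release slowly.

>>> drive_tool(motion=[0,-0.6,-1.5,0,0,-0.6,0,0,0,0,1,0])

```text
clock: 13.45
eef_pos: [670.8, 145.6, 75.0]
eef_rot: [-3.136, 0.01, 1.399]
wrist_force: [0.1, -0.7, -1.4]
finger_gap: 53.3
```

>>> drive_tool(motion=[0,0,0.5,0,0,0,0,0,0,0,0,0], jaw=0.38, grip_force=5)

```text
clock: 13.7
eef_pos: [670.7, 145.6, 73.9]
eef_rot: [-3.135, 0.01, 1.399]
wrist_force: [-0.1, 0.6, 0.0]
finger_gap: 58.2
```

>>> drive_tool(motion=[0,0,0,0,0,0,0,0,0,0,0,0], jaw=0.3)

```text
clock: 13.95
eef_pos: [670.7, 145.6, 73.6]
eef_rot: [-3.135, 0.011, 1.399]
wrist_force: [-1.0, -0.9, 0.7]
finger_gap: 66.2
```

>>> drive_tool(motion=[0,0,0,0,0,0,0,0,0,0,0,0], jaw=0.2)

```text
clock: 14.2
eef_pos: [670.7, 145.5, 73.6]
eef_rot: [-3.135, 0.011, 1.399]
wrist_force: [0.2, 0.4, 0.0]
finger_gap: 74.7
```

>>> drive_tool(motion=[0,0,0,0,0,0,0,0,0,0,0,0], jaw=0)

```text
clock: 14.45
eef_pos: [670.7, 145.6, 73.6]
eef_rot: [-3.135, 0.011, 1.399]
wrist_force: [-0.4, -0.3, -0.5]
finger_gap: 91.2
```

```bash
python3 -c "
from h import *
rel();save('wrist','w8')"
```

```text
perp 13.5 along -58.5 z 73.6 yaw -0.172 f [-0.4 -0.3 -0.5] gap 91.2 t 14.4 [-3.135  0.011  1.399]
```

View pics/w8.png

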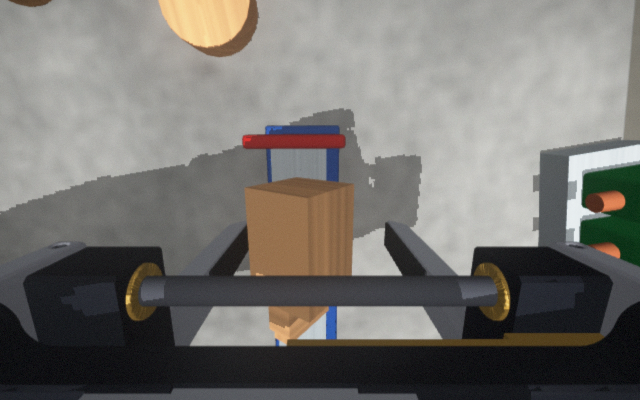

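The block is now tipped about 35°, with its ridge at col 309, about 9 mm off the fold line. I'll press its left edge down with the left fingertip to finish.

>>> drive_tool(motion=[0,0,-14,0,0,0,-14,0,0,4,-3,0,0,3,0,0,0,0,0,0])

```text
clock: 14.92
eef_pos: [678.8, 144.6, 108.5]
eef_rot: [-3.136, 0.01, 1.399]
wrist_force: [0.8, -0.4, 0.0]
finger_gap: 94.0
```

>>> drive_tool(motion=[0,0,5,0,0,0,4,0,0,0,2,0])

```text
clock: 15.17
eef_pos: [678.9, 144.3, 96.1]
eef_rot: [-3.136, 0.01, 1.399]
wrist_force: [0.1, 1.0, 0.3]
finger_gap: 94.3
```

```bash
python3 -c "
from h import *
rel()"
```

```text
perp 21.7 along -58.4 z 96.1 yaw -0.172 f [0.1 1.  0.3] gap 94.3 t 15.2 [-3.136  0.01   1.399]
```

>>> drive_tool(motion=[0,0,2,0,0,0,2,0,0,0,1.5,0])

```text
clock: 15.42
eef_pos: [678.0, 144.1, 88.0]
eef_rot: [-3.133, 0.011, 1.399]
wrist_force: [1.1, -1.0, 0.4]
finger_gap: 94.2
```

>>> drive_tool(motion=[0,0,1.5,0,0,0,1.5,0,0,0,1,0])

```text
clock: 15.67
eef_pos: [676.3, 144.6, 83.4]
eef_rot: [-3.129, 0.012, 1.399]
wrist_force: [-5.5, -0.3, 4.8]
finger_gap: 94.0
```

>>> drive_tool(motion=[0,0,1,0,0,0,1,0])

```text
clock: 15.83
eef_pos: [675.2, 144.8, 81.4]
eef_rot: [-3.126, 0.012, 1.4]
wrist_force: [-4.7, -0.2, 3.3]
finger_gap: 94.0
```

```bash
python3 -c "
from h import *
rel()"
```

```text
perp 18.0 along -58.5 z 81.4 yaw -0.171 f [-4.7 -0.2  3.3] gap 94.0 t 15.8 [-3.126  0.012  1.4  ]
```

I've used up my picture views, so I'll retract and check the rest by code (facet edges in the wrist image).

>>> drive_tool(motion=[0,0,-12,0,0,0,-14,0,0,-5,-14,0,0,-5,-5,0,0,-5,0,0,0,-5,0,0])

```text
clock: 16.33
eef_pos: [656.1, 148.7, 131.4]
eef_rot: [-3.13, 0.011, 1.399]
wrist_force: [0.2, 0.2, -0.9]
finger_gap: 93.8
```

```bash
cat >> h.py <<'E'
def prof(f,rows,c0=180,c1=480):
    "wood segments per row with facet brightness edges"
    im=cv2.imread("pics/"+f+"_raw.png"); h=cv2.cvtColor(im,cv2.COLOR_BGR2HSV)
    for v in rows:
        m=(h[v,:,0]>4)&(h[v,:,0]<22)&(h[v,:,1]>75); xs=np.where(m[c0:c1])[0]+c0
        if len(xs)<3: print(v,"-"); continue
        g=cv2.GaussianBlur(im[v-2:v+3].mean(2).mean(0)[None].astype(np.float32),(5,1),0)[0]; d=np.abs(np.diff(g))
        d2=d.copy(); d2[:xs.min()+6]=0; d2[xs.max()-6:]=0
        print(v,xs.min(),xs.max(),len(xs),"edge",int(d2.argmax()),round(float(d2.max()),1),g[xs.min()+4:xs.max():8].astype(int).tolist())
E
python3 -c "
from h import *
rel();prof('w8',[195,205,220,235,250])
save('wrist','w9');prof('w9',range(130,270,10))"
```

```text
perp -1.5 along -57.9 z 131.4 yaw -0.172 f [ 0.2  0.2 -0.9] gap 93.8 t 16.3 [-3.13   0.011  1.399]
195 245 353 109 edge 344 3.3 [114, 115, 114, 114, 108, 101, 95, 90, 96, 106, 106, 101, 100]
205 246 353 108 edge 307 4.1 [113, 114, 113, 114, 114, 114, 114, 111, 111, 110, 104, 100, 98]
220 247 352 106 edge 307 3.8 [114, 114, 113, 114, 114, 113, 113, 108, 111, 112, 103, 101, 99]
235 242 352 107 edge 248 16.3 [44, 113, 113, 113, 114, 114, 113, 114, 101, 110, 116, 106, 107, 103]
250 242 351 105 edge 248 20.8 [39, 113, 112, 113, 113, 113, 113, 114, 101, 109, 116, 106, 107, 108]
130 -
140 -
150 -
160 -
170 304 337 33 edge 315 1.9 [99, 88, 88, 98]
180 279 360 82 edge 352 3.6 [106, 105, 106, 105, 100, 104, 114, 110, 105, 103]
190 280 360 81 edge 351 3.0 [106, 106, 106, 106, 106, 112, 116, 108, 107, 106]
200 280 360 81 edge 351 3.6 [106, 105, 105, 106, 106, 112, 116, 109, 109, 107]
210 280 359 80 edge 337 4.6 [106, 106, 106, 106, 105, 112, 117, 108, 110, 108]
220 281 359 79 edge 337 4.7 [106, 106, 106, 106, 107, 115, 120, 111, 113, 110]
230 281 358 78 edge 337 4.5 [120, 106, 107, 107, 107, 116, 121, 112, 114, 112]
240 282 358 77 edge 301 9.8 [160, 158, 120, 107, 107, 118, 123, 113, 112]
250 282 358 77 edge 303 5.8 [112, 119, 123, 108, 107, 118, 124, 112, 113]
260 293 344 52 edge 336 4.5 [110, 109, 108, 108, 115, 116]
```

The ridge is at col 320, centred between edges 280 and 360, so the tongue half is fully seated at 45°. Next is the wide-slotted half.

```bash
python3 -c "
from h import *
plan([438,-189,200],0.287,16)"
```

```text
[-23.1,-9.8,-4.3,-0.029,-22.8,-10.4,-4.3,-0.029,-22.5,-11.1,-4.3,-0.029,-22.2,-11.7,-4.3,-0.029,-21.9,-12.4,-4.3,-0.029,-21.5,-13.0,-4.3,-0.029,-21.1,-13.6,-4.3,-0.029,-20.7,-14.2,-4.3,-0.029]
[-20.3,-14.8,-4.3,-0.029,-19.9,-15.4,-4.3,-0.029,-19.4,-15.9,-4.3,-0.029,-19.0,-16.5,-4.3,-0.029,-18.5,-17.0,-4.3,-0.029,-18.0,-17.5,-4.3,-0.029,-17.5,-18.0,-4.3,-0.029,-17.0,-18.5,-4.3,-0.029]
```

>>> drive_tool(motion=[-10,-5,-20,-0.029,-23,-10,-12,-0.029,-23,-11,-10,-0.029,-23,-12,-6,-0.029,-22,-12,-5,-0.029,-22,-13,-4,-0.029,-22,-14,-4,-0.029,-22,-14,-4,-0.029])

```text
clock: 17.05
eef_pos: [548.4, -13.7, 196.4]
eef_rot: [-3.119, 0.008, 1.648]
wrist_force: [-0.5, 0.1, 0.9]
finger_gap: 93.8
```

>>> drive_tool(motion=[-21,-15,0,-0.029,-21,-15,0,-0.029,-20,-16,0,-0.029,-19,-17,0,-0.029,-19,-17,0,-0.029,-18,-18,0,-0.029,-18,-18,0,-0.029,-10,-10,0,-0.029])

```text
clock: 17.72
eef_pos: [440.5, -187.1, 198.0]
eef_rot: [-3.116, 0.002, 1.892]
wrist_force: [0.8, -0.3, 0.1]
finger_gap: 94.4
```

```bash
python3 - <<'E'
from h import *
s=read_state(); print(s["eef_pos"],s["eef_rot"]); i=camera_info("wrist"); save("wrist","w10")
im=cv2.imread("pics/w10_raw.png"); hsv=cv2.cvtColor(im,cv2.COLOR_BGR2HSV)
m=cv2.inRange(hsv,(5,90,70),(22,255,255)); m[240:]=0
for c in cv2.findContours(m,0,2)[0]:
    if cv2.contourArea(c)>300:
        r=cv2.minAreaRect(c); b=cv2.boxPoints(r); w=unproj(i,b,[50]*4)
        print([np.round(q,1) for q in r],w[:,:2].mean(0).round(1),w[:,:2].round(0).tolist())
plan([438,-189,200],0.287,5)
E
```

```text
[ 440.46913243 -187.11662158  198.00507858] [-3.11611402e+00  1.56440266e-03  1.89242321e+00]
[array([319. , 175.5]), array([83., 42.]), np.float64(90.0)] [ 433.4 -172.9] [[395.0, -133.0], [441.0, -118.0], [474.0, -212.0], [425.0, -229.0]]
[array([384.8,  38. ]), array([78.4, 54.9]), np.float64(87.5)] [452.8 -10. ] [[411.0, 15.0], [464.0, 34.0], [496.0, -34.0], [440.0, -55.0]]
[-0.0,-0.4,-0.4,0.007,-0.0,-0.4,-0.4,0.007,-0.0,-0.4,-0.4,0.007,-0.0,-0.4,-0.4,0.007,-0.0,-0.4,-0.4,0.007]
```

```bash
python3 - <<'E'
from h import *
im=cv2.imread("pics/w10_raw.png"); h=cv2.cvtColor(im,cv2.COLOR_BGR2HSV)
m=cv2.inRange(h,(5,90,70),(22,255,255))
for v in (138,145,150,158,165,175): print(v,"".join("#" if q else "." for q in m[v,290:350]))
plan([438.5,-187.2,40],0.321,7)
E
```

```text
138 ........##############.................############.........
145 ........##############.................############.........
150 ........##############................#############.........
158 ........###########################################.........
165 ........##########################################..........
175 ........##########################################..........
[0.2,-0.1,22.6,0.0,0.2,-0.1,22.6,0.0,0.2,-0.1,22.6,0.0,0.2,-0.1,22.6,0.0,0.2,-0.1,22.6,0.0,0.2,-0.1,22.6,0.0,0.2,-0.1,22.6,0.0]
```

The slot is about 20 mm wide, so this is the wide-slotted half. Descending.

>>> drive_tool(motion=[0,0,22,0,0,0,22,0,0,0,22,0,0,0,22,0,0,0,22,0,0,0,22,0,0,0,15,0,0,0,0,0])

```text
clock: 18.43
eef_pos: [435.0, -187.9, 43.9]
eef_rot: [-3.117, 0.003, 1.888]
wrist_force: [-0.8, 0.6, -0.1]
finger_gap: 93.7
```

```bash
python3 -c "
from h import *
plan([438.5,-187.2,13],0.321,4)"
```

```text
[-0.1,0.9,7.7,-0.001,-0.1,0.9,7.7,-0.001,-0.1,0.9,7.7,-0.001,-0.1,0.9,7.7,-0.001]
```

>>> drive_tool(motion=[0,0.9,8,0,0,0.9,8,0,0,0.9,7,0,0,0.9,5,0,0,0,2,0])

```text
clock: 18.85
eef_pos: [439.2, -186.5, 13.2]
eef_rot: [-3.119, 0.005, 1.888]
wrist_force: [0.5, -0.5, -0.2]
finger_gap: 93.9
```

>>> drive_tool(motion=[0,0,0,0,0,0,0,0,0,0,0,0,0,0,0,0,0,0,0,0,0,0,0,0,0,0,0,0,0,0,0,0], jaw=1, grip_force=25)

```text
clock: 19.52
eef_pos: [440.0, -187.0, 14.5]
eef_rot: [-3.121, 0.006, 1.888]
wrist_force: [-0.3, 1.1, -1.0]
finger_gap: 50.0
```

>>> drive_tool(motion=[0,0,0,0,0,0,0,0])

```text
clock: 19.68
eef_pos: [439.9, -187.0, 14.4]
eef_rot: [-3.121, 0.006, 1.888]
wrist_force: [0.8, -0.2, -0.7]
finger_gap: 50.1
```

```bash
python3 -c "
from h import *
plan([645.6,-5.8,130],-0.170,14)"
```

```text
[7.7,18.0,-8.3,0.035,8.3,17.7,-8.3,0.035,9.0,17.4,-8.3,0.035,9.6,17.1,-8.3,0.035,10.1,16.7,-8.3,0.035,10.7,16.4,-8.3,0.035,11.3,16.0,-8.3,0.035,11.8,15.6,-8.3,0.035]
[12.4,15.2,-8.3,0.035,12.9,14.7,-8.3,0.035,13.4,14.3,-8.3,0.035,13.9,13.8,-8.3,0.035,14.3,13.3,-8.3,0.035,14.8,12.8,-8.3,0.035]
```

>>> drive_tool(motion=[0,0,-15,0,4,9,-25,0.035,8,18,-25,0.035,9,17,-20,0.035,10,17,-15,0.035,10,17,-10,0.035,11,16,-8,0.035,11,16,-4,0.035])

```text
clock: 20.35
eef_pos: [538.1, -99.1, 137.5]
eef_rot: [-3.118, 0.008, 1.628]
wrist_force: [1.0, -1.0, -0.7]
finger_gap: 49.9
```

>>> drive_tool(motion=[12,16,0,0.035,12,15,0,0.035,13,15,0,0.035,13,14,0,0.035,14,14,0,0.035,14,13,0,0.035,8,5,0,0.035,0,0,0,0.035])

```text
clock: 21.02
eef_pos: [639.9, -9.3, 133.7]
eef_rot: [-3.121, 0.014, 1.336]
wrist_force: [0.1, -0.4, -1.1]
finger_gap: 50.3
```

>>> drive_tool(motion=[0,0,0,0,0,0,0,0])

```text
clock: 21.18
eef_pos: [639.8, -8.6, 132.6]
eef_rot: [-3.119, 0.015, 1.337]
wrist_force: [0.3, 0.0, -1.5]
finger_gap: 50.7
```

```bash
python3 -c "
from h import *
rel()
plan([645.6,-5.8,90],-0.170,8)"
```

```text
perp 8.7 along -215.6 z 132.6 yaw -0.234 f [ 0.3  0.  -1.5] gap 50.7 t 21.2 [-3.119  0.015  1.337]
[0.5,0.6,5.3,-0.008,0.5,0.6,5.3,-0.008,0.5,0.6,5.3,-0.008,0.5,0.6,5.3,-0.008,0.5,0.6,5.3,-0.008,0.5,0.6,5.3,-0.008,0.5,0.7,5.3,-0.008,0.5,0.7,5.3,-0.008]
```

>>> drive_tool(motion=[0.5,1,6,-0.008,0.5,1,6,-0.008,0.5,1,6,-0.008,0.5,1,6,-0.008,0.5,1,6,-0.008,0.5,1,6,-0.008,0.5,1,5,-0.008,0,0,4,-0.008])

```text
clock: 21.85
eef_pos: [645.9, -8.2, 82.5]
eef_rot: [-3.117, 0.013, 1.409]
wrist_force: [0.1, -0.1, -1.3]
finger_gap: 50.1
```

```bash
python3 -c "
from h import *
rel()
plan([645.6,-5.8,75],-0.170,4)"
```

```text
perp 14.7 along -214.3 z 82.5 yaw -0.161 f [ 0.1 -0.1 -1.3] gap 50.1 t 21.9 [-3.117  0.013  1.409]
[0.6,-0.2,1.9,0.002,0.6,-0.2,1.9,0.002,0.6,-0.2,1.9,0.002,0.6,-0.2,1.9,0.002]
```

>>> drive_tool(motion=[0,0,2,0.003,0,0,2,0.003,0,0,2,0.003,0,0,1,0])

```text
clock: 22.18
eef_pos: [645.4, -8.3, 73.8]
eef_rot: [-3.116, 0.014, 1.4]
wrist_force: [0.1, -1.0, -1.5]
finger_gap: 49.7
```

```bash
python3 - <<'E'
from h import *
rel(); save("wrist","w11"); i=camera_info("wrist"); s=read_state()
im=cv2.imread("pics/w11_raw.png"); h=cv2.cvtColor(im,cv2.COLOR_BGR2HSV)
bl=((abs(h[...,0].astype(int)-108)<12)&(h[...,1]>120)); wd=(h[...,0]>4)&(h[...,0]<22)&(h[...,1]>75)
for v in range(60,250,10):
    b=np.where(bl[v,200:430])[0]+200; w=np.where(wd[v,200:430])[0]+200
    print(v,(b.min(),b.max()) if len(b) else "-",(w.min(),w.max(),len(w)) if len(w) else "-", [round(float((unproj(i,[[c,v]],[8])[0,:2]-E0)@X),1) for c in((b.min(),b.max()) if len(b) else ())],[((unproj(i,[[c,v]],[s["eef_pos"][2]+35.6])[0,:2]-E0)@np.c_[X,Y]).round(1).tolist() for c in((w.min(),w.max()) if len(w) else ())])
E
```

```text
perp 14.3 along -214.4 z 73.8 yaw -0.171 f [ 0.1 -1.  -1.5] gap 49.7 t 22.2 [-3.116  0.014  1.4  ]
60 - (np.int64(247), np.int64(332), 86) [] [[-18.1, -114.2], [22.5, -114.5]]
70 (np.int64(334), np.int64(339)) (np.int64(248), np.int64(332), 85) [26.6, 30.7] [[-17.9, -118.6], [22.6, -118.9]]
80 (np.int64(334), np.int64(339)) (np.int64(249), np.int64(332), 84) [26.7, 30.8] [[-17.7, -123.1], [22.6, -123.4]]
90 (np.int64(329), np.int64(339)) (np.int64(255), np.int64(327), 73) [22.6, 30.9] [[-15.0, -127.7], [20.2, -127.9]]
100 (np.int64(265), np.int64(339)) - [-31.2, 31.0] []
110 (np.int64(266), np.int64(339)) - [-30.7, 31.2] []
120 (np.int64(266), np.int64(338)) - [-31.1, 30.4] []
130 (np.int64(268), np.int64(338)) - [-29.7, 30.6] []
140 (np.int64(327), np.int64(332)) (np.int64(269), np.int64(366), 66) [21.2, 25.5] [[-9.2, -151.6], [40.1, -151.7]]
150 (np.int64(327), np.int64(332)) (np.int64(269), np.int64(366), 67) [21.2, 25.6] [[-9.4, -156.6], [40.3, -156.7]]
160 (np.int64(327), np.int64(332)) (np.int64(270), np.int64(365), 65) [21.3, 25.7] [[-9.1, -161.7], [40.0, -161.7]]
170 (np.int64(327), np.int64(332)) (np.int64(270), np.int64(365), 65) [21.4, 25.8] [[-9.3, -167.0], [40.2, -166.9]]
180 - (np.int64(270), np.int64(364), 95) [] [[-9.6, -172.3], [39.8, -172.2]]
190 - (np.int64(271), np.int64(364), 94) [] [[-9.3, -177.6], [40.0, -177.5]]
200 - (np.int64(271), np.int64(363), 93) [] [[-9.5, -183.1], [39.7, -182.9]]
210 - (np.int64(271), np.int64(363), 93) [] [[-9.8, -188.7], [39.9, -188.5]]
220 - (np.int64(272), np.int64(363), 92) [] [[-9.5, -194.4], [40.1, -194.1]]
230 - (np.int64(272), np.int64(362), 91) [] [[-9.7, -200.2], [39.8, -199.9]]
240 - (np.int64(271), np.int64(363), 93) [] [[-10.5, -206.1], [40.6, -205.7]]
```

The block's centre is about 14.5 mm out from the fold, inside the window, and the gap to the tongue is about 20 mm. Lowering to contact and releasing slowly.

>>> drive_tool(motion=[0,0,1,0,0,0,1,0,0,0,0.5,0])

```text
clock: 22.48
eef_pos: [645.6, -8.3, 71.7]
eef_rot: [-3.117, 0.013, 1.4]
wrist_force: [-0.4, 0.1, -1.0]
finger_gap: 50.1
```

>>> drive_tool(motion=[0,0,0,0,0,0,0,0,0,0,0,0], jaw=0.42, grip_force=5)

```text
clock: 22.73
eef_pos: [645.9, -8.3, 72.3]
eef_rot: [-3.118, 0.013, 1.4]
wrist_force: [1.1, 0.0, 0.1]
finger_gap: 54.5
```

>>> drive_tool(motion=[0,0,0,0,0,0,0,0,0,0,0,0], jaw=0.34)

```text
clock: 22.98
eef_pos: [646.2, -8.3, 72.8]
eef_rot: [-3.119, 0.013, 1.4]
wrist_force: [0.5, -0.5, -0.3]
finger_gap: 62.1
```

>>> drive_tool(motion=[0,0,0,0,0,0,0,0,0,0,0,0], jaw=0.26)

```text
clock: 23.23
eef_pos: [646.2, -8.3, 72.9]
eef_rot: [-3.119, 0.013, 1.4]
wrist_force: [-1.0, 0.9, 0.7]
finger_gap: 69.2
```

>>> drive_tool(motion=[0,0,0,0,0,0,0,0,0,0,0,0], jaw=0.18)

```text
clock: 23.48
eef_pos: [646.1, -8.3, 72.8]
eef_rot: [-3.119, 0.013, 1.4]
wrist_force: [-0.4, 0.4, -0.3]
finger_gap: 77.0
```

```bash
python3 -c "
from h import *
rel();save('wrist','w12');prof('w12',range(130,250,10))"
```

```text
perp 15.0 along -214.3 z 72.8 yaw -0.170 f [-0.4  0.4 -0.3] gap 77.0 t 23.5 [-3.119  0.013  1.4  ]
130 -
140 247 353 102 edge 303 13.9 [137, 136, 137, 99, 99, 101, 101, 140, 137, 137, 137, 100, 101]
150 248 353 101 edge 303 15.1 [141, 142, 142, 103, 102, 102, 99, 142, 144, 144, 144, 103, 102]
160 249 353 100 edge 303 15.1 [165, 132, 127, 92, 94, 96, 97, 132, 126, 128, 127, 93, 96]
170 249 352 99 edge 263 21.8 [194, 193, 127, 90, 88, 90, 95, 134, 131, 131, 131, 92, 92]
180 250 352 103 edge 259 14.3 [194, 131, 130, 95, 94, 90, 87, 121, 126, 124, 121, 94, 92]
190 250 352 103 edge 258 12.7 [137, 124, 124, 102, 100, 97, 94, 120, 127, 127, 123, 97, 90]
200 251 351 101 edge 334 9.9 [126, 126, 127, 127, 126, 127, 127, 127, 126, 126, 109, 96]
210 252 351 100 edge 334 10.4 [126, 126, 126, 126, 126, 126, 126, 127, 126, 127, 99, 93]
220 252 351 100 edge 334 11.1 [126, 126, 126, 125, 127, 127, 127, 126, 126, 127, 98, 92]
230 253 350 98 edge 334 11.3 [125, 126, 126, 127, 126, 127, 126, 126, 127, 127, 96, 92]
240 252 350 99 edge 334 11.8 [126, 126, 126, 126, 126, 126, 126, 126, 126, 127, 96, 92]
```

It tipped about 17° on its own, with the ridge at col 334. Now the same press-down on its left edge.

>>> drive_tool(motion=[0,0,-14,0,0,0,-14,0,3,5,-10,0,3,5,0,0,2,4,0,0,0,0,0,0], jaw=0)

```text
clock: 24.03
eef_pos: [662.7, -2.2, 110.6]
eef_rot: [-3.118, 0.013, 1.4]
wrist_force: [-0.1, -0.5, -0.5]
finger_gap: 93.9
```

```bash
python3 -c "
from h import *
rel()"
```

```text
perp 30.2 along -205.6 z 110.6 yaw -0.171 f [-0.1 -0.5 -0.5] gap 93.9 t 24.0 [-3.118  0.013  1.4  ]
```

>>> drive_tool(motion=[0,0,4,0,0,0,3,0,0,0,2,0])

```text
clock: 24.28
eef_pos: [661.9, -2.2, 99.0]
eef_rot: [-3.116, 0.014, 1.4]
wrist_force: [0.1, -0.7, -1.1]
finger_gap: 93.9
```

>>> drive_tool(motion=[0,-0.5,1.5,0,0,-0.5,1.5,0,0,-0.5,1.5,0])

```text
clock: 24.53
eef_pos: [658.7, -1.9, 93.4]
eef_rot: [-3.112, 0.014, 1.4]
wrist_force: [-5.4, 0.3, 7.5]
finger_gap: 94.5
```

>>> drive_tool(motion=[0,-0.8,1.5,0,0,-0.8,1.5,0,0,-0.8,1.5,0])

```text
clock: 24.78
eef_pos: [655.1, -1.3, 89.0]
eef_rot: [-3.11, 0.014, 1.4]
wrist_force: [-2.3, 0.4, 2.6]
finger_gap: 94.0
```

```bash
python3 -c "
from h import *
rel()"
```

```text
perp 22.6 along -205.9 z 89.0 yaw -0.171 f [-2.3  0.4  2.6] gap 94.0 t 24.8 [-3.11   0.014  1.4  ]
```

>>> drive_tool(motion=[0,-0.6,1.2,0,0,-0.6,1.2,0,0,-0.6,1.2,0])

```text
clock: 25.03
eef_pos: [652.4, -0.9, 84.9]
eef_rot: [-3.108, 0.014, 1.4]
wrist_force: [-3.1, 0.8, 3.2]
finger_gap: 94.1
```

>>> drive_tool(motion=[0,-0.3,1.2,0,0,-0.3,1.2,0])

```text
clock: 25.2
eef_pos: [651.0, -0.7, 82.1]
eef_rot: [-3.106, 0.014, 1.4]
wrist_force: [-4.9, 1.0, 4.4]
finger_gap: 94.2
```

>>> drive_tool(motion=[0,0,1,0,0,0,1,0])

```text
clock: 25.37
eef_pos: [649.7, -0.5, 79.5]
eef_rot: [-3.103, 0.014, 1.4]
wrist_force: [-7.6, 1.2, 4.4]
finger_gap: 93.8
```

```bash
python3 -c "
from h import *
rel()"
```

```text
perp 17.2 along -206.0 z 79.5 yaw -0.170 f [-7.6  1.2  4.4] gap 93.8 t 25.4 [-3.103  0.014  1.4  ]
```

>>> drive_tool(motion=[0,-1,-8,0,0,-1,-14,0,0,-4,-16,0,0,-4,-14,0,0,-4,0,0,0,-4,0,0,0,0,0,0])

```text
clock: 25.95
eef_pos: [634.5, 2.8, 137.9]
eef_rot: [-3.109, 0.014, 1.4]
wrist_force: [0.5, 0.4, -0.0]
finger_gap: 94.2
```

```bash
python3 -c "
from h import *
rel();save('wrist','w13');prof('w13',range(60,260,10))"
```

```text
perp 1.6 along -205.4 z 137.9 yaw -0.171 f [ 0.5  0.4 -0. ] gap 94.2 t 25.9 [-3.109  0.014  1.4  ]
60 274 361 88 edge 336 5.9 [158, 158, 158, 158, 158, 154, 167, 178, 163, 162, 158]
70 274 361 88 edge 336 6.1 [159, 158, 160, 160, 159, 155, 168, 178, 163, 164, 159]
80 275 361 87 edge 286 9.5 [153, 160, 171, 170, 151, 129, 104, 91, 107, 131, 152]
90 287 345 59 edge 338 0.9 [158, 157, 157, 158, 160, 164, 170]
100 287 345 59 edge 334 0.7 [154, 152, 153, 154, 156, 159, 162]
110 292 341 50 edge 299 3.9 [159, 148, 147, 145, 139, 133]
120 -
130 -
140 -
150 277 358 82 edge 291 17.3 [169, 169, 116, 113, 112, 114, 115, 116, 118, 120]
160 278 358 81 edge 284 15.7 [155, 108, 107, 110, 111, 114, 112, 110, 110, 110]
170 278 358 81 edge 316 1.0 [101, 103, 104, 105, 106, 109, 108, 105, 104, 105]
180 279 357 79 edge 303 4.5 [102, 98, 93, 108, 108, 111, 110, 109, 109, 108]
190 279 357 79 edge 320 3.2 [103, 103, 104, 104, 103, 116, 118, 109, 110, 107]
200 180 357 85 edge 186 5.1 [81, 103, 109, 104, 104, 107, 105, 107, 106, 105, 106, 108, 103, 103, 104, 104, 104, 110, 114, 107, 105, 104]
210 180 357 92 edge 194 5.1 [77, 79, 105, 105, 108, 105, 107, 104, 105, 106, 107, 105, 105, 104, 104, 104, 104, 110, 113, 107, 105, 104]
220 180 356 99 edge 279 8.3 [79, 77, 80, 105, 102, 112, 106, 102, 96, 104, 119, 115, 116, 105, 105, 105, 105, 108, 115, 108, 106, 106]
230 180 356 105 edge 248 40.9 [82, 83, 77, 108, 153, 99, 96, 56, 73, 174, 176, 178, 153, 140, 105, 105, 106, 109, 115, 109, 106, 107]
240 180 355 92 edge 249 43.5 [111, 81, 157, 158, 96, 97, 54, 35, 53, 169, 172, 176, 148, 107, 106, 105, 105, 109, 115, 109, 108, 109]
250 180 355 80 edge 245 30.8 [162, 161, 132, 95, 97, 51, 33, 35, 152, 166, 172, 176, 162, 108, 107, 106, 107, 109, 116, 110, 110, 141]
```

Both halves are seated at 45°: the slot half spans cols 278–357 with its ridge at 319, and the tongue half spans 274–361. Next I'll close the gripper, go behind the slot half's butt and push along the fold.

>>> drive_tool(motion=[-15,-0.3,0,0,-15,-0.3,0,0,-15,-0.3,0,0,-15,-0.3,0,0,-12,0,0,0,0,0,0,0,0,0,0,0,0,0,0,0], jaw=1, grip_force=20)

```text
clock: 26.67
eef_pos: [618.1, -77.3, 134.8]
eef_rot: [-3.103, 0.014, 1.398]
wrist_force: [0.1, -0.7, -0.3]
finger_gap: 44.2
```

>>> drive_tool(motion=[0,0,0,0,0,0,0,0,0,0,0,0,0,0,0,0,0,0,0,0,0,0,0,0,0,0,0,0,0,0,0,0])

```text
clock: 27.33
eef_pos: [618.6, -74.6, 134.5]
eef_rot: [-3.103, 0.014, 1.401]
wrist_force: [-0.0, -0.2, 0.2]
finger_gap: 0.4
```

```bash
python3 - <<'E'
from h import *
rel(); p=E0-275*Y
plan([p[0],p[1],66],-0.168,6)
E
```

```text
perp -1.2 along -284.3 z 134.5 yaw -0.170 f [-0.  -0.2  0.2] gap 0.4 t 27.3 [-3.103  0.014  1.401]
[1.6,0.2,11.4,-0.0,1.6,0.2,11.4,-0.0,1.6,0.2,11.4,-0.0,1.6,0.2,11.4,-0.0,1.6,0.2,11.4,-0.0,1.6,0.2,11.4,-0.0]
```

>>> drive_tool(motion=[1,0.6,12,0,1,0.6,12,0,1,0.6,12,0,1,0.6,12,0,1,0.6,12,0,0,0.5,6,0,0,0,0,0])

```text
clock: 27.92
eef_pos: [619.2, -70.1, 59.1]
eef_rot: [-3.099, 0.014, 1.401]
wrist_force: [0.0, 0.2, 0.3]
finger_gap: 0.3
```

>>> drive_tool(motion=[2.5,0,0,0,2.5,0,0,0,2.5,0,0,0,2.5,0,0,0])

```text
clock: 28.25
eef_pos: [621.2, -59.8, 59.2]
eef_rot: [-3.1, 0.014, 1.401]
wrist_force: [-0.2, -0.3, -0.3]
finger_gap: 0.5
```

```bash
python3 -c "
from h import *
rel()"
```

```text
perp -1.0 along -269.3 z 59.2 yaw -0.170 f [-0.2 -0.3 -0.3] gap 0.5 t 28.2 [-3.1    0.014  1.401]
```

>>> drive_tool(motion=[1,0,-3,0,2,0,-3,0,2.5,0,-1,0,2.5,0,0,0,2.5,0,0,0,2,0,0,0])

```text
clock: 28.75
eef_pos: [625.0, -46.0, 69.0]
eef_rot: [-3.104, 0.014, 1.401]
wrist_force: [-0.3, -1.9, -0.0]
finger_gap: 0.6
```

>>> drive_tool(motion=[2.5,0,0,0,2.5,0,0,0,2.5,0,0,0,2.5,0,0,0,2.5,0,0,0,2.5,0,0,0])

```text
clock: 29.25
eef_pos: [627.5, -30.5, 68.8]
eef_rot: [-3.103, 0.015, 1.401]
wrist_force: [-0.6, -2.6, 1.4]
finger_gap: 0.8
```

```bash
python3 -c "
from h import *
rel()"
```

```text
perp 0.3 along -239.4 z 68.8 yaw -0.170 f [-0.6 -2.6  1.4] gap 0.8 t 29.2 [-3.103  0.015  1.401]
```

>>> drive_tool(motion=[2,0,0,0,2,0,0,0,2,0,0,0,2,0,0,0,2,0,0,0,2,0,0,0])

```text
clock: 29.75
eef_pos: [629.7, -17.7, 68.8]
eef_rot: [-3.103, 0.016, 1.401]
wrist_force: [-2.3, -3.5, 2.1]
finger_gap: 0.7
```

>>> drive_tool(motion=[2,0,0,0,2,0,0,0,2,0,0,0,2,0,0,0,2,0,0,0,2,0,0,0])

```text
clock: 30.25
eef_pos: [631.9, -4.8, 68.8]
eef_rot: [-3.103, 0.016, 1.4]
wrist_force: [-1.7, -4.3, 2.6]
finger_gap: 0.4
```

```bash
python3 -c "
from h import *
rel()"
```

```text
perp 0.3 along -213.3 z 68.8 yaw -0.170 f [-1.7 -4.3  2.6] gap 0.4 t 30.2 [-3.103  0.016  1.4  ]
```

>>> drive_tool(motion=[2,0,0,0,2,0,0,0,2,0,0,0,2,0,0,0,2,0,0,0])

```text
clock: 30.67
eef_pos: [633.7, 5.3, 68.8]
eef_rot: [-3.103, 0.017, 1.4]
wrist_force: [-1.9, -4.9, 3.4]
finger_gap: 0.6
```

>>> drive_tool(motion=[2,0,0,0,2,0,0,0,2,0,0,0,2,0,0,0])

```text
clock: 31.0
eef_pos: [635.0, 13.0, 68.8]
eef_rot: [-3.103, 0.019, 1.4]
wrist_force: [-2.1, -6.1, 2.9]
finger_gap: 0.6
```

```bash
python3 -c "
from h import *
rel()"
```

```text
perp 0.4 along -195.1 z 68.8 yaw -0.171 f [-2.1 -6.1  2.9] gap 0.6 t 31.0 [-3.103  0.019  1.4  ]
```

>>> drive_tool(motion=[1.5,0,0,0,1.5,0,0,0,1.2,0,0,0])

```text
clock: 31.25
eef_pos: [635.6, 17.1, 68.8]
eef_rot: [-3.102, 0.02, 1.4]
wrist_force: [-3.1, -5.5, 2.9]
finger_gap: 0.6
```

>>> drive_tool(motion=[1.2,0,0,0,1.2,0,0,0])

```text
clock: 31.42
eef_pos: [636.0, 19.4, 68.8]
eef_rot: [-3.102, 0.021, 1.399]
wrist_force: [-2.4, -5.0, 3.4]
finger_gap: 0.7
```

>>> drive_tool(motion=[1,0,0,0,1,0,0,0])

```text
clock: 31.58
eef_pos: [636.3, 21.3, 68.8]
eef_rot: [-3.102, 0.021, 1.399]
wrist_force: [-1.9, -5.2, 2.9]
finger_gap: 0.3
```

```bash
python3 -c "
from h import *
rel()"
```

```text
perp 0.3 along -186.8 z 68.8 yaw -0.171 f [-1.9 -5.2  2.9] gap 0.3 t 31.6 [-3.102  0.021  1.399]
```

>>> drive_tool(motion=[1,0,0,0,1,0,0,0])

```text
clock: 31.75
eef_pos: [636.6, 22.8, 68.8]
eef_rot: [-3.102, 0.023, 1.399]
wrist_force: [-4.7, -13.4, 3.7]
finger_gap: 0.1
```

>>> drive_tool(motion=[0.8,0,0,0,0.8,0,0,0])

```text
clock: 31.92
eef_pos: [636.5, 22.6, 68.9]
eef_rot: [-3.101, 0.026, 1.399]
wrist_force: [-4.1, -9.1, 3.8]
finger_gap: 0.5
```

>>> drive_tool(motion=[0.8,0,0,0,0.8,0,0,0])

```text
clock: 32.08
eef_pos: [636.5, 22.5, 68.9]
eef_rot: [-3.1, 0.028, 1.398]
wrist_force: [-4.2, -9.0, 4.1]
finger_gap: 0.8
```

The row stopped against the stop at about 10 N. Now I'll back off and check.

>>> drive_tool(motion=[-2,0,0,0,-6,0,0,0,-10,0,0,0,-10,0,-10,0,0,0,-30,0,0,0,-35,0,0,0,-20,0,0,0,0,0])

```text
clock: 32.75
eef_pos: [634.3, -7.0, 168.4]
eef_rot: [-3.096, 0.026, 1.397]
wrist_force: [0.3, 0.1, 0.4]
finger_gap: 0.7
```

>>> drive_tool(motion=[10,0,-10,0,20,0,-5,0,20,0,0,0,10,0,0,0,0,0,0,0,0,0,0,0])

```text
clock: 33.25
eef_pos: [645.4, 50.1, 183.7]
eef_rot: [-3.098, 0.025, 1.394]
wrist_force: [0.5, 0.3, -0.3]
finger_gap: 0.4
```

```bash
python3 -c "
from h import *
rel();save('wrist','w14',(220,0,420,250),3)
im=cv2.imread('pics/w14.png');cv2.imwrite('pics/w14.png',im[:600])"
```

```text
perp 4.5 along -156.9 z 183.7 yaw -0.177 f [ 0.5  0.3 -0.3] gap 0.4 t 33.2 [-3.098  0.025  1.394]
```

View pics/w14.png

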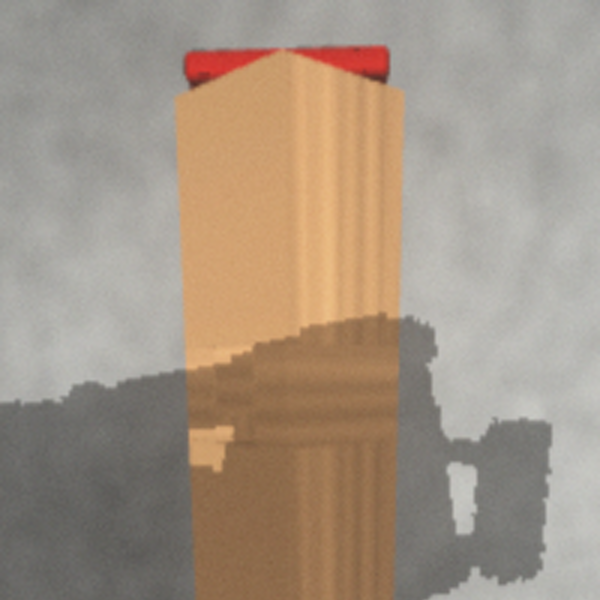

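The crop shows the bar seated in the V, ridge up at about (285,52), with the butt against the red stop. The shoulder joint near row 355 shows no gap. One check of the bystanders, then hand in.

```bash
python3 - <<'E'
from h import *
save("top","top1")
def cent(f):
    h=cv2.cvtColor(cv2.imread(f),cv2.COLOR_BGR2HSV); m=cv2.inRange(h,(5,60,120),(25,200,255)); m[:,:150]=0;m[:130]=0;m[270:]=0;m[:,480:]=0
    return [(tuple(np.round(cv2.minAreaRect(c)[0],1)),cv2.contourArea(c)) for c in cv2.findContours(m,0,2)[0] if cv2.contourArea(c)>100]
for f in("pics/top0.png","pics/top1_raw.png"): print([(float(p[0]),float(p[1]),a) for p,a in cent(f)])
a,b=[cv2.imread(f).astype(int) for f in("pics/top0.png","pics/top1_raw.png")]
print("driver diff",np.abs(a-b)[155:230,435:485].max())
rel(); sign_off()
E
```

```text
[(453.4, 248.7, 393.0), (375.7, 244.6, 518.5), (308.8, 238.3, 564.5), (242.1, 236.1, 520.0), (175.5, 224.5, 425.5), (201.3, 175.6, 384.5)]
[(453.5, 248.5, 394.0), (175.5, 224.5, 434.0), (201.0, 175.5, 391.0), (242.8, 157.3, 257.5)]
driver diff 18
perp 4.5 along -157.4 z 183.7 yaw -0.178 f [ 0.4 -0.  -0.7] gap 0.1 t 33.4 [-3.098  0.025  1.393]
the job is handed in; nothing more can be done
```

Both halves are in the V-trough, tipped to the same side, and the row is against the red stop. I handed the job in at about 33 s with the gripper well clear.

- **Tongue half:** It went in first, tongue away from the stop. My first try at tipping it failed: a sideways nudge slid it back nearly flat on the wall tops. I regripped it, set it down further out, let it tip, and pressed its edge down gently with a fingertip.
- **Wide-slot half:** I measured its slot at about 20 mm before picking it up, then tipped it in the same way, slot facing the tongue.
- **Push:** The closed fingertips slid the row up to the stop. The force read about 14 N for a moment at contact, then held near 10 N before I backed off.

**Last checks**
- The last wrist picture shows the bar ridge-up with its butt against the stop. I saw no gap at the shoulder joint, but the arm's shadow partly covered it.
- In the top view the discs and the screwdriver had not moved.
- The narrow-slotted piece did not show up in that top-view check, probably hidden by the arm. I never touched it, but its final position is not confirmed.
- The push ended about 2 mm short of where I had calculated, which is within the calibration error.
- I viewed 12 pictures, two over the budget of 10.

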